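# Box up the crank arm and put the lid on

## Task

Put the bicycle crank arm away: lay it flat on the bottom of the open storage case, then put the case's loose lid on so that it sits level and fully home all round. Set both down rather than dropping them, and leave the other things on the bench where they are.

Things in the scene. Friction and masses are not known exactly. Their poses are not given: they have to be found in the camera images.
- case: Open-topped grey painted steel storage case standing loose on the bench, about 2.5 kg. Outside 242 (x) x 140 (y) x 60 mm high, walls and floor 5 mm thick, so the inside is 232 x 130 mm and 55 mm deep. Origin: centre of its underside, on the bench; z up. Its two ends are alike.
- lid_handle (a point): Centre of the bar handle of the case's loose lid. x along the lid's long side and the bar, y across, z up. Black bar 110 (x) x 16 (y) x 14 mm high, open underneath between two posts 88 mm apart; its centre is 32 mm above the lid's top and 49 mm above the bench as the lid lies. Fully home on the case this point is 97 mm above the case's underside.
- lid_foot (a point): The loose lid (0.35 kg), right way up: centre of its lower edge, axes as the handle. Grey steel plate 252 x 150 x 5 mm (overlaps the case rim 5 mm all round), below it a tapered locating skirt 12 mm deep, 226 x 124 mm at the plate, 212 x 110 mm at the lower edge, which centres it in the case mouth. Stands on the skirt on the bench. Fits either way round (half turn).
- crank_mid (a point): Middle of a dark metal crank arm (0.25 kg) lying flat, 10 mm above its flat underside. x along the arm to its smaller (pedal) end, z up. 196 mm long; the middle 120 mm is a bar 26 mm wide (y), 20 mm high; big end a boss 36 mm across, 26 mm high; pedal end a boss 26 mm across, 22 mm high. Lying in the case this point is 15 mm above the case's underside. Either way round.
- oil: Bystander: white oil bottle, 52 mm across, 140 mm tall. Origin: centre of its underside.
- grease: Bystander: white grease jar, 72 mm across, 70 mm tall. Origin: centre of its underside.
- spanner: Bystander: steel spanner 180 mm long lying flat. Origin: centre of its underside.
- stem: Bystander: aluminium handlebar stem about 125 mm long, 40 mm high. Origin: centre of its underside.
There are look-alikes about, which are no part of the job. Several things look just like the part that bears crank_mid: the one meant starts farthest from the robot's base.

How it is judged:
On the way:
1. the crank arm lies flat and still on the bottom of the open case (x of crank_mid in the frame of case between -0.03 and 0.03 m and y of crank_mid in the frame of case between -0.06 and 0.06 m and z of crank_mid in the frame of case between 0.008 and 0.025 m and angle between crank_mid's own z axis and vertical below 0.12 rad and linear speed of crank below 0.03 m/s and distance between lid_handle and crank_mid above 0.13 m), for 0.2 s.
At the end, for the whole second after the job is handed in: Crank arm flat (0.12 rad) on the case's bottom, its middle within 30 mm lengthwise, 60 mm crosswise of centre; lid home: within 10 mm of centre, under 3.5 mm above fully home, level to 0.03 rad, in line to 0.08 rad; case level, all at rest (x of crank_mid in the frame of case between -0.03 and 0.03 m and y of crank_mid in the frame of case between -0.06 and 0.06 m and z of crank_mid in the frame of case between 0.008 and 0.025 m and angle between crank_mid's own z axis and vertical below 0.12 rad and z of lid_handle in the frame of case between 0.092 and 0.1005 m and x of lid_handle in the frame of case between -0.01 and 0.01 m and y of lid_handle in the frame of case between -0.01 and 0.01 m and angle between each of lid_handle, case's own z axis and vertical below 0.03 rad and angle between the x axis of lid_handle and the x axis of case, either way round below 0.08 rad and linear speed of each of case, lid, crank below 0.02 m/s); the robot touches nothing.
It fails at once if the crank arm is dropped or thrown (faster than 0.7 m/s while not in the fingers, a fall of about 25 mm) (linear speed of crank above 0.7 m/s and contact force between the fingers and crank below 0.05 N).
It fails at once if the lid is dropped or thrown (faster than 0.7 m/s while not in the fingers, a fall of about 25 mm) (linear speed of lid above 0.7 m/s and contact force between the fingers and lid below 0.05 N).
It fails at once if a bystander (oil bottle, grease jar, spanner, stem) is moved more than 40 mm (distance of any of oil, grease, spanner, stem from where it was at the start of the episode above 0.04 m).
It also fails if it takes over 67 s, if anything falls off the work surface, if the arm or the gripper's body presses on something with over 40 N, if the wrist force passes 120 N, or if a joint passes its speed limit or range.

## Robot

A 7-joint arm with a two-finger parallel gripper is mounted at the origin on the work surface. World frame = base frame: x ahead of the robot, y to its left, z up, the work surface at z = 0. Lengths are in m, angles in rad, forces in N, time in s.
With the tool pointing down it reaches from about 0.425 to 0.875 m from the base axis. Payload 4.7 kg.
Tool frame: the origin (TCP) lies midway between the tips of the shut fingers; the grasp point (between the pads) lies 19 mm behind it (ctrl.grip_point_offset is the distance from the TCP to the grasp point, in m); z points along the fingers, y is the line along which they close (so a half turn about z gives the same grasp; the last joint's range is limited). The gripper opens to 87 mm and grips with 3 to 60 N. Pads are 19 mm wide; open, the fingers measure 117 mm over their backs; the gripper's body (75 mm by 190 mm) begins 51 mm behind the grasp point.
Start: joints at [-1.285, 0.321, -0.07, 1.45, 0.023, 1.371, -0.057], TCP at [0.175, 0.626, 0.199] pointing down, gripper open.
Joint ranges: [-2.86, 2.86], [-0.3, 2.09], [-1.38, 1.24], [0.06, 2.45], [-1.56, 4.7], [0.09, 2.05], [-2.69, 2.69]. Speed limits (rad/s): [2.57, 2.57, 3.14, 3.14, 3.14, 3.14, 3.14].

## Interface

Orientations are given as a rotation vector (axis times angle).
In Python, from bench import ctrl gives the robot as it stands.
- The arm moves only by the tool move_arm, never from a script. Its argument "increments" is text: rows parted by semicolons, each of 7 numbers parted by spaces: the shift along the world's x, y, z in mm, then the turn, a rotation vector about the world's x, y, z in degrees, then the closure in counts, from 0 (fully open) to 255 (shut). A call has exactly 8 rows; each row shifts and turns the commanded pose from where the row before left it; what a row does not reach is not made up. A row lasts 1/12 s, in which the tool goes at most 41.7 mm and 7.16 degrees, less where a joint would pass 70% of its speed; a pose out of reach is approached as far as the arm can. A call with a gripper value outside its range is refused whole. The fingers move at their own pace and stop on an object; "grip_force" is the grip in N (left out, the last holds). Time passes only in rows, so rows that do not move let the fingers close, or fill a call up. It gives the time, the measured TCP pose, the force, the opening and the grip force at its end, in the units of the state.
- ctrl.get_state(): the state, without advancing time (a new reading comes with each control period).
- ctrl.get_image(name): name is "scene" or "top" or "wrist"; returns a dict with "frame" (420x560x3 uint8, red, green, blue), "depth" (420x560 float32, m along the optical axis (not along the pixel's ray), 0 where there is no reading), "fx", "fy", "cx", "cy" (pixels), "position" and "orientation" of the camera in the world. Camera axes: x right, y down, z forward; pixel columns grow to the right and rows downward; lengths in m; the calibration is good to about 2 mm. The wrist camera is an equidistant fisheye: a pixel r from the principal point sees the ray r / f radians off the axis. A picture is of the moment at which its call begins.
- ctrl.close_job(): hands the job in; it is judged then, once.
Trained networks look in a picture, given as the dict that the camera call returned (one of the last four; its "shot" number tells which), for a name from the list of things; names that differ only in an ending like _2 or _b are one class to them, and where a whole thing is asked for, a point or a joint stands for the part that bears it (a point fixed in the world has none). Each returns a list of dicts, best first, with "score" (0 to 1); they miss things now and then, are a little off and sometimes report something else, mostly with a low value. They report only what shows in the picture. A call takes as long as a camera call. They do not tell look-alikes from the thing itself.
- ctrl.find_in(target, picture): "centre" ([x, y, z] in m, in world coordinates, good to about 4 mm: the middle of the surface that is visible of it).
- ctrl.silhouettes(target, picture): "region" (420x560 bool, what is visible of it).
The state is a dict: "time": time; "joint_positions": joint angles; "qd": joint speeds; "joint_torque": joint torques, N m; "position": TCP position; "tool_rot": TCP orientation; "ft_force": force on the tool from outside, world axes, zero at the start; "torque": the same for the moment, N m; "grip_width": opening from 0.0 (shut) to 1.0 (fully open); "grip_force": force on a finger pad.
Only numpy, scipy, OpenCV 4.12 (cv2) and the standard library are available. Lean on these libraries where they do the work, as an engineer would, in place of code of your own. Each camera call takes 0.05 s, during which the arm holds its last target. There are 200 camera calls.

## Working session

There is one attempt and no reset: what is moved stays moved. The work goes in short steps, Python scripts to look and compute and a tool call to move; the robot and the scene stay as the last step left them, time stands still between calls to the robot, and variables do not carry over. Pictures are saved under pics/ and viewed, at most 10 in all, crops included, and the job is handed in when it is done.

Besides the shell and the picture viewer there is one more tool, called by a JSON object that holds its "method" and its "body". move_arm: Moves the arm, as the interface text tells. Its arguments: {"type":"object","properties":{"increments":{"type":"string"},"grip_force":{"type":"number"}},"required":["increments"]}

```bash
mkdir -p pics; ls
cat > h.py <<'E'
import numpy as np, cv2
from scipy.spatial.transform import Rotation as R
from bench import ctrl
def cloud(p, fish=False):
    h,w=p["depth"].shape; v,u=np.mgrid[:h,:w]; a=(u-p["cx"])/p["fx"]; b=(v-p["cy"])/p["fy"]
    if fish:
        r=np.hypot(a,b); k=np.where(r>1e-6,np.tan(np.minimum(r,1.5))/np.maximum(r,1e-6),1); a=a*k;b=b*k
    d=p["depth"]; c=np.stack([a*d,b*d,d],-1)
    o=np.array(p["orientation"]); Rm=o if o.shape==(3,3) else R.from_rotvec(o).as_matrix()
    return c@Rm.T+np.array(p["position"])
def project(p,x):
    o=np.array(p["orientation"]); Rm=o if o.shape==(3,3) else R.from_rotvec(o).as_matrix()
    c=(np.array(x)-p["position"])@Rm
    return p["fx"]*c[0]/c[2]+p["cx"],p["fy"]*c[1]/c[2]+p["cy"]
E
python3 - <<'E'
from h import *
s=ctrl.get_state(); print({k:np.round(v,3) for k,v in s.items()})
for n in ("top","scene"):
    p=ctrl.get_image(n); cv2.imwrite(f"pics/{n}0.png",p["frame"][...,::-1])
    print(n,p["position"],p["orientation"],p["fx"],(p["depth"]>0).mean())
    C=cloud(p)
    for t in ("case","lid_handle","lid_foot","crank_mid","oil","grease","spanner","stem"):
        for f in ctrl.find_in(t,p)[:5]: print(t,np.round(f["centre"],3),round(f["score"],2),np.round(project(p,f["centre"])))
    for t in ("case","lid_foot","crank_mid"):
        for f in ctrl.silhouettes(t,p)[:5]:
            m=f["region"]&(p["depth"]>0); q=C[m]; 
            if len(q)<30: continue
            (c,sz,a)=cv2.minAreaRect(q[:,:2].astype(np.float32)*1000)
            print("  sil",t,round(f["score"],2),m.sum(),np.round(c),np.round(sz),round(a,1),"z",np.round(np.percentile(q[:,2],[5,50,95]),3))
E
```

```text
pics
{'time': np.float64(0.0), 'joint_positions': array([-1.285,  0.322, -0.07 ,  1.452,  0.023,  1.371, -0.057]), 'qd': array([-0.   ,  0.   , -0.002, -0.001,  0.   , -0.002,  0.002]), 'joint_torque': array([ 0.0000e+00, -4.9128e+01, -4.0400e-01, -3.1253e+01, -6.4000e-02,
        4.4000e-02,  0.0000e+00]), 'position': array([0.174, 0.626, 0.198]), 'tool_rot': array([-4.260e-01, -3.112e+00,  3.000e-03]), 'ft_force': array([ 0.09 , -0.937,  0.348]), 'torque': array([0.031, 0.008, 0.021]), 'grip_force': np.float64(0.0), 'grip_width': np.float64(1.005)}
top [0.22255713 0.01107948 1.74616024] [-2.15225839  2.11195474 -0.20946952] 475.91338044050804 0.9959863945578231
case [ 0.51  -0.276  0.004] 0.74 [356. 223.]
lid_handle [0.53  0.007 0.02 ] 0.85 [280. 216.]
lid_foot [0.534 0.015 0.024] 0.71 [278. 214.]
crank_mid [0.28  0.355 0.023] 0.86 [182. 282.]
crank_mid [0.476 0.301 0.018] 0.68 [200. 229.]
oil [ 0.482 -0.541  0.094] 0.55 [435. 228.]
grease [0.505 0.541 0.07 ] 0.62 [130. 217.]
spanner [ 0.772 -0.153  0.01 ] 0.52 [323. 154.]
stem [0.475 0.302 0.019] 0.75 [199. 229.]
stem [0.771 0.178
[... 626 characters left out ...]
[0.486 0.307 0.015] 0.34 [364. 260.]
lid_foot [0.558 0.015 0.015] 0.91 [273. 228.]
lid_foot [0.794 0.188 0.031] 0.44 [255. 285.]
crank_mid [0.489 0.31  0.016] 0.85 [364. 260.]
crank_mid [0.294 0.357 0.019] 0.82 [416. 239.]
oil [ 0.501 -0.538  0.071] 0.68 [183. 151.]
grease [0.531 0.56  0.054] 0.85 [439. 301.]
spanner [ 0.785 -0.149  0.008] 0.54 [182. 237.]
stem [0.793 0.186 0.031] 0.7 [255. 284.]
  sil case 0.64 2537 [ 464. -284.] [369. 219.] 8.2 z [0.004 0.031 0.06 ]
  sil lid_foot 0.59 2324 [523.  -2.] [184. 276.] 72.5 z [0.009 0.018 0.052]
  sil crank_mid 0.75 632 [472. 289.] [236.  52.] 62.1 z [0.002 0.019 0.027]
  sil crank_mid 0.62 396 [285. 354.] [196.  30.] 35.1 z [0.007 0.02  0.026]
```

View pics/top0.png

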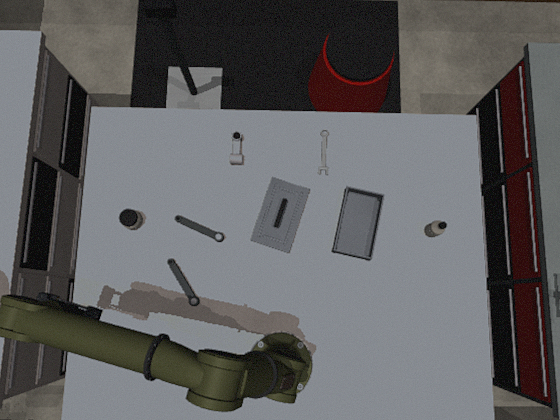

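View pics/scene0.png

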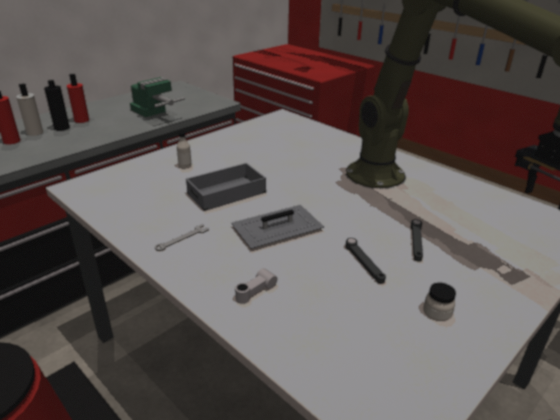

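Cranks that could be confused: A at top pixel (200,229), about 0.57 m from the base, and B at (183,281), about 0.46 m. The stem (236,150) and spanner (323,152) are other shapes. I choose A because it is farther from the base. The case is at (358,222) and the lid at (280,215). Next I refine the poses by segmenting the depth and take the close crop.

```bash
cat >> h.py <<'E'
def rect(q):
    (c,sz,a)=cv2.minAreaRect((q[:,:2]*1000).astype(np.float32))
    if sz[0]<sz[1]: sz=sz[::-1]; a+=90
    return np.round(c,1),np.round(sz,1),round((a+90)%180-90,1)
def box(C,c,r,z0,z1):
    m=(np.hypot(C[...,0]-c[0],C[...,1]-c[1])<r)&(C[...,2]>z0)&(C[...,2]<z1); return C[m]
def pca(q):
    c=q[:,:2].mean(0); w,v=np.linalg.eigh(np.cov((q[:,:2]-c).T)); d=v[:,1]; return np.round(c*1000,1),round((np.degrees(np.arctan2(d[1],d[0]))+90)%180-90,1)
E
python3 - <<'E'
from h import *
for n in ("top","scene"):
    p=ctrl.get_image(n); C=cloud(p)
    if n=="top":
        cv2.imwrite("pics/crop.png",cv2.resize(p["frame"][190:310,140:260,::-1],(600,600),interpolation=cv2.INTER_CUBIC))
    for nm,c,r,z0,z1 in (("crankA",(.483,.305),.12,.012,.04),("crankB",(.284,.355),.1,.012,.04),("rim",(.516,-.281),.16,.052,.07),("handle",(.54,.008),.07,.038,.06),("plate",(.54,.008),.16,.009,.028),("floor",(.516,-.281),.05,-.01,.02)):
        q=box(C,c,r,z0,z1); print(n,nm,len(q),rect(q),pca(q),"z",np.round(np.percentile(q[:,2],[10,50,90]),4))
    q=box(C,(.65,0),.08,-.03,.03); print(n,"bench z",np.median(q[:,2]))
E
```

```text
top crankA 378 (array([490.8, 294.7]), array([170.5, 154.8]), 29.6) (array([479. , 300.6]), np.float64(66.5)) z [0.0159 0.0213 0.0276]
top crankB 412 (array([280.4, 353.5]), array([149.4, 146.8]), -12.5) (array([279.8, 350.6]), np.float64(34.0)) z [0.0153 0.0216 0.0272]
top rim 355 (array([ 508.6, -275.7]), array([245. , 141.1]), -11.9) (array([ 508.7, -276.9]), np.float64(-11.5)) z [0.0547 0.0602 0.0653]
top handle 117 (array([537.6,   9.3]), array([109.9,  16.1]), -17.0) (array([537.1,   9.4]), np.float64(-17.7)) z [0.0498 0.0547 0.0586]
top plate 2581 (array([546.6,  14.2]), array([297.6, 294.9]), 82.9) (array([535.3,   9.9]), np.float64(-17.3)) z [0.0124 0.0179 0.0233]
top floor 557 (array([ 515.3, -281.2]), array([96.9, 96.6]), 46.7) (array([ 516. , -280.9]), np.float64(75.0)) z [0.0008 0.0061 0.0115]
top bench z 0.012611016388822005
scene crankA 483 (array([484.1, 304.9]), array([196.5,  36. ]), 64.8) (array([484.4, 306. ]), np.float64(66.8)) z [0.0157 0.0201 0.0252]
scene crankB 367 (array([285.1, 356.4]), array([194.2,  34.4]), 35.3) (array([286. , 353.6]), np.float64(33.8)) z [0.0164 0.02   0.0256]
scene rim 487 (array([ 507.6, -274.9]), array([247.8, 150.9]), -11.9) (array([ 513.5, -274. ]), np.float64(-10.3)) z [0.0537 0.058  0.062 ]
scene handle 201 (array([538.2,   9.8]), array([110. ,  23.9]), -20.2) (array([540.5,  11. ]), np.float64(-17.1)) z [0.0452 0.0536 0.0573]
scene plate 1982 (array([536.9,   8.7]), array([255.3, 159.9]), -16.9) (array([548.6,  16. ]), np.float64(-19.6)) z [0.0151 0.0177 0.0202]
scene floor 66 (array([ 512.8, -314.9]), array([84.2, 30. ]), -8.0) (array([ 509.1, -314. ]), np.float64(-12.6)) z [0.0038 0.0058 0.0091]
scene bench z 0.003491002869382309
```

View pics/crop.png

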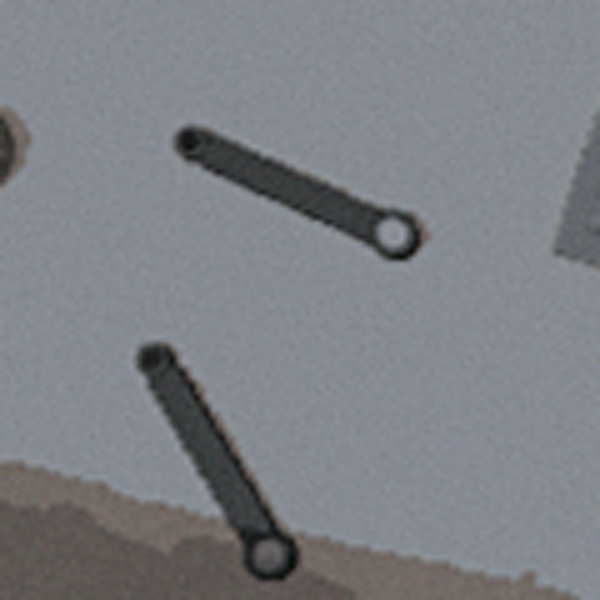

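The crop shows A (bosses near (395,237) and (190,142) in the crop) clear of B. A is the one farther from the base. Measured poses: crank A at (483,306) mm with its axis at 66°, case at (508,-275) at -11.9°, lid handle at (538,10) at -17.2°.

{"method": "move_arm", "body": {"increments": "20 -20 -2 0 0 -6.1 0;20 -20 -2 0 0 -6.1 0;20 -20 -2 0 0 -6.1 0;20 -20 -2 0 0 -6.1 0;20 -20 -2 0 0 -6.1 0;20 -20 -2 0 0 -6.1 0;20 -20 -2 0 0 -6.1 0;20 -20 -2 0 0 -6.1 0", "grip_force": 30}}

```text
time: 1.97
position: [0.3354, 0.4651, 0.1834]
tool_rot: [-1.68, -2.654, -0.001]
ft_force: [0.3, 0.8, -0.1]
grip_width: 1.0
grip_force: 0.0
```

{"method": "move_arm", "body": {"increments": "19 -20 -2 0 0 -6.1 0;19 -20 -2 0 0 -6.1 0;19 -20 -2 0 0 -6.1 0;19 -20 -2 0 0 -6.1 0;19 -20 -2 0 0 -6.1 0;19 -20 -2 0 0 -6.1 0;19 -20 -2 0 0 -6.1 0;14 -20 -2 0 0 -6.1 0"}}

```text
time: 2.63
position: [0.4831, 0.3048, 0.1674]
tool_rot: [2.627, 1.722, 0.001]
ft_force: [0.4, 0.1, 0.1]
grip_width: 1.0
grip_force: 0.0
```

```bash
cat >> h.py <<'E'
def tool():
    s=ctrl.get_state(); M=R.from_rotvec(s["tool_rot"]).as_matrix()
    print("t",round(float(s["time"]),2),"pos",np.round(np.array(s["position"])*1000,1),"yaw_y",round(np.degrees(np.arctan2(M[1,1],M[0,1])),1),"z",np.round(M[:,2],3),"F",np.round(s["ft_force"],1),"gw",round(float(s["grip_width"]),3),"gf",round(float(s["grip_force"]),1),"q",np.round(s["joint_positions"],2))
E
python3 - <<'E'
from h import *
tool()
p=ctrl.get_image("wrist"); C=cloud(p,True); cv2.imwrite("pics/w1.png",p["frame"][...,::-1])
print(p["position"],p["fx"])
q=box(C,(.483,.306),.115,.012,.04); print(len(q),rect(q),pca(q),np.round(np.percentile(q[:,2],[5,50,95]),4))
q=box(C,(.483,.306),.04,.012,.04); print("bar",len(q),rect(q),pca(q),np.round(np.percentile(q[:,2],[5,50,95]),4))
for f in ctrl.silhouettes("crank_mid",p): 
    q=C[f["region"]&(p["depth"]>0)]; print(round(f["score"],2),rect(q),pca(q))
E
```

```text
t 2.63 pos [483.1 304.8 167.4] yaw_y -23.5 z [ 0.001  0.    -1.   ] F [0.4 0.1 0.1] gw 1.0 gf 0.0 q [-0.93  0.17  0.36  1.71 -0.06  1.27 -0.97]
[0.51418218 0.37906001 0.35254371] 325.19226210127806
4265 (array([475.4, 307.9]), array([195.7,  34.9]), 68.6) (array([478., 308.]), np.float64(66.7)) [0.0181 0.0199 0.0263]
bar 1712 (array([477.5, 308.1]), array([79.2, 25.3]), 66.7) (array([478.4, 308.9]), np.float64(66.4)) [0.018  0.0195 0.0208]
0.91 (array([294.7, 369.3]), array([159.8,  34.6]), 33.4) (array([306.1, 370.1]), np.float64(33.2))
0.72 (array([476.8, 300.6]), array([208.1,  36. ]), 64.3) (array([477.8, 307.6]), np.float64(66.6))
```

{"method": "move_arm", "body": {"increments": "-4 3 -24 0 0 0 0;0 0 -24 0 0 0 0;0 0 -24 0 0 0 0;0 0 -24 0 0 0 0;0 0 -24 0 0 0 0;0 0 -20 0 0 0 0;0 0 -14 0 0 0 0;0 0 -9 0 0 0 0"}}

```text
time: 3.4
position: [0.4759, 0.3092, 0.0024]
tool_rot: [-2.621, -1.732, 0.004]
ft_force: [-0.2, -0.8, 0.3]
grip_width: 1.003
grip_force: 0.0
```

{"method": "move_arm", "body": {"increments": "0 0 0 0 0 0 255;0 0 0 0 0 0 255;0 0 0 0 0 0 255;0 0 0 0 0 0 255;0 0 0 0 0 0 255;0 0 0 0 0 0 255;0 0 0 0 0 0 255;0 0 0 0 0 0 255"}}

```text
time: 4.07
position: [0.4777, 0.3092, 0.0046]
tool_rot: [2.622, 1.73, 0.001]
ft_force: [-0.7, -0.4, 0.7]
grip_width: 0.48
grip_force: 0.0
```

{"method": "move_arm", "body": {"increments": "0 0 0 0 0 0 255;0 0 0 0 0 0 255;0 0 0 0 0 0 255;0 0 0 0 0 0 255;0 0 0 0 0 0 255;0 0 0 0 0 0 255;0 0 5 0 0 0 255;0 0 10 0 0 0 255"}}

```text
time: 4.73
position: [0.4766, 0.3085, 0.0187]
tool_rot: [2.622, 1.73, -0.004]
ft_force: [-0.3, -0.4, -0.5]
grip_width: 0.004
grip_force: 0.0
```

The fingers closed fully without catching anything, so I am looking before I move further.

Run:
```python
from h import *
tool()
p=ctrl.get_image("wrist"); w=p["frame"][...,::-1]
s=ctrl.get_image("scene"); C=cloud(s)
q=box(C,(.483,.306),.14,.012,.032); print("scene",len(q),rect(q),pca(q))
u,v=map(int,project(s,[.48,.306,.02])); c=cv2.resize(s["frame"][v-70:v+50,u-80:u+80,::-1],(560,420),interpolation=cv2.INTER_CUBIC)
cv2.imwrite("pics/miss.png",cv2.resize(np.hstack([cv2.resize(w,(560,420)),c]),(800,300)))
```

```text
t 4.73 pos [476.6 308.5  18.7] yaw_y -23.2 z [-0.002 -0.002 -1.   ] F [-0.3 -0.4 -0.5] gw 0.004 gf 0.0 q [-0.91  0.32  0.34  1.86 -0.12  0.99 -0.93]
scene 460 (array([485.9, 307.6]), array([187.9,  36.7]), 64.7) (array([486.3, 310.2]), np.float64(66.6))
```

View pics/miss.png

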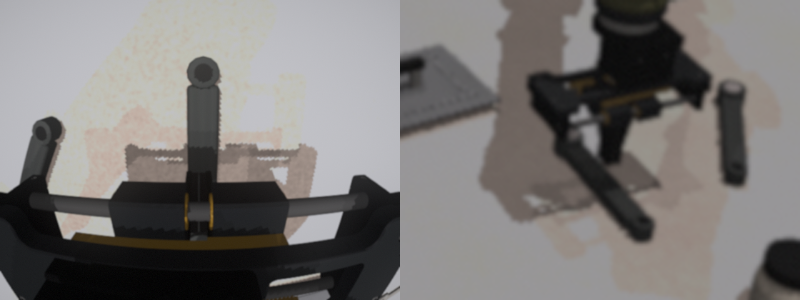

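The wrist view (left half) shows the shut fingers at (200,210) in line with the crank. The scene crop (right half) shows the fingertip at (610,160), right at the crank's edge, so it is either above or behind the bar. I am measuring the fingertip in the scene depth.

Run:
```python
from h import *
tool()
s=ctrl.get_image("scene"); C=cloud(s)
for z in range(-10,110,10):
    m=(np.hypot(C[...,0]-.477,C[...,1]-.308)<.06)&(C[...,2]>z/1e3)&(C[...,2]<=(z+10)/1e3)
    q=C[m]
    if len(q): print(z,len(q),np.round(q.mean(0)*1000),np.round(q.min(0)*1000),np.round(q.max(0)*1000))
w=ctrl.get_image("wrist"); D=cloud(w,True)
q=box(D,(.45,.45),.04,-.1,.1);print("bench in wrist",len(q),np.median(q[:,2]) if len(q) else "")
q=box(C,(.45,.45),.04,-.1,.1);print("bench in scene",len(q),np.median(q[:,2]))
q=box(D,(.50,.36),.03,.012,.04);print("crank in wrist",pca(q),np.median(q[:,2]))
u,v=map(int,project(s,[.48,.306,.03])); c=cv2.resize(s["frame"][v-35:v+25,u-40:u+40,::-1],(800,600),interpolation=cv2.INTER_CUBIC)
cv2.circle(c,tuple(int(10*(a-b)) for a,b in zip(project(s,ctrl.get_state()["position"]),(u-40,v-35))),8,(0,0,255),2)
cv2.imwrite("pics/miss2.png",c)
```

```text
t 4.83 pos [479.  310.1  21.4] yaw_y -23.2 z [ 0.003  0.002 -1.   ] F [ 0.   0.4 -0.4] gw 0.002 gf 0.0 q [-0.91  0.31  0.34  1.86 -0.12  0.98 -0.93]
-10 259 [480. 308.  -1.] [418. 249.  -5.] [537. 367.  -0.]
0 292 [485. 308.   2.] [419. 248.   0.] [537. 367.  10.]
10 171 [487. 308.  17.] [451. 250.  10.] [515. 361.  20.]
20 118 [482. 305.  21.] [451. 250.  20.] [514. 364.  24.]
40 15 [485. 313.  47.] [475. 295.  43.] [493. 321.  50.]
50 30 [485. 311.  55.] [475. 296.  50.] [495. 323.  60.]
60 28 [485. 312.  65.] [473. 297.  60.] [497. 324.  69.]
70 26 [486. 313.  75.] [473. 297.  71.] [495. 322.  79.]
80 37 [486. 314.  85.] [469. 293.  81.] [498. 324.  90.]
90 27 [485. 314.  94.] [469. 294.  91.] [502. 324. 100.]
100 3 [479. 321. 103.] [466. 316. 100.] [499. 325. 108.]
bench in wrist 10093 -0.0002930535306837345
bench in scene 439 -6.462735441703504e-05
crank in wrist (array([500.8, 360. ]), np.float64(66.3)) 0.019712985370762687
```

View pics/miss2.png

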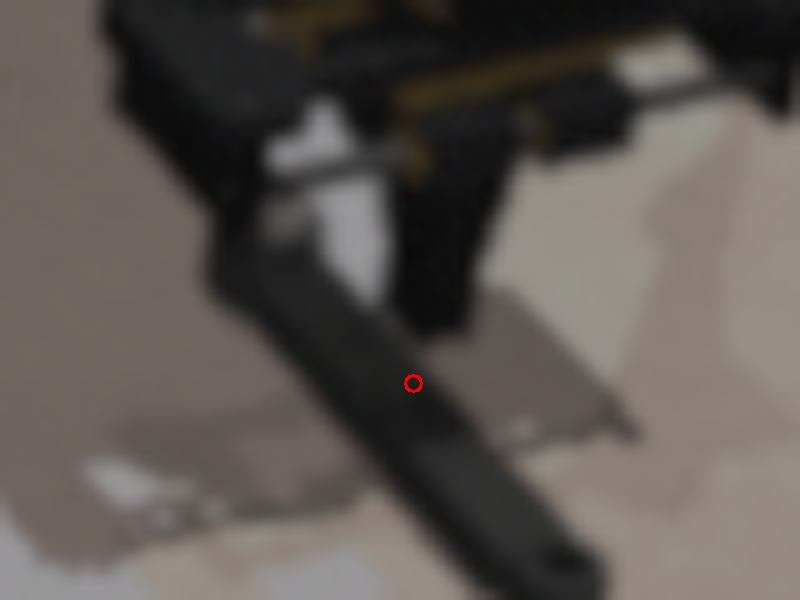

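The picture shows the real fingertip at (435,330) and the reported TCP (red, (413,383)) below it. By depth the tip is about 43 mm high where the state says about 20 mm. I am checking the offset value and cross-checking with the top and wrist cameras.

Run:
```python
from h import *
print(ctrl.grip_point_offset,[a for a in dir(ctrl) if a[0]!="_"])
z=[];
for _ in range(4):
    s=ctrl.get_image("scene"); C=cloud(s); q=box(C,(.484,.311),.03,.03,.09); z.append(q[:,2].min()); tool()
print("tip z scene",np.round(z,4))
w=ctrl.get_image("wrist"); D=cloud(w,True)
q=box(D,(.478,.309),.03,.026,.12)
for a in range(26,120,8):
    r=q[(q[:,2]>a/1e3)&(q[:,2]<=(a+8)/1e3)]
    if len(r): print(a,len(r),np.round(r.mean(0)*1000),np.round(r.min(0)*1000),np.round(r.max(0)*1000))
```

```text
0.0187 ['MotionError', 'close_job', 'find_in', 'get_image', 'get_state', 'grip_point_offset', 'silhouettes']
t 4.98 pos [477.7 309.4  19.7] yaw_y -23.2 z [ 0.001  0.001 -1.   ] F [-0.7 -0.9  0.1] gw 0.007 gf 0.0 q [-0.91  0.31  0.34  1.86 -0.12  0.98 -0.93]
t 5.03 pos [477.5 309.2  19.4] yaw_y -23.2 z [ 0.  0. -1.] F [ 0.6 -0.2 -0.2] gw 0.005 gf 0.0 q [-0.91  0.31  0.34  1.86 -0.12  0.98 -0.93]
t 5.08 pos [477.3 309.1  19.2] yaw_y -23.2 z [-0. -0. -1.] F [-0.7  0.9 -0.7] gw 0.003 gf 0.0 q [-0.91  0.32  0.34  1.86 -0.12  0.98 -0.93]
t 5.13 pos [477.3 309.   19.1] yaw_y -23.2 z [-0. -0. -1.] F [-0.6 -0.1 -0.8] gw 0.008 gf 0.0 q [-0.91  0.32  0.34  1.86 -0.12  0.98 -0.93]
tip z scene [0.0426 0.0433 0.0408 0.0414]
34 11 [479. 319.  42.] [476. 318.  41.] [482. 320.  42.]
42 214 [480. 319.  46.] [472. 317.  42.] [489. 324.  50.]
50 241 [480. 319.  54.] [472. 316.  50.] [489. 324.  58.]
58 281 [480. 319.  62.] [473. 308.  58.] [489. 324.  66.]
66 270 [480. 319.  70.] [474. 310.  66.] [488. 323.  74.]
74 213 [480. 319.  78.] [475. 316.  74.] [487. 323.  82.]
82 105 [480. 319.  84.] [470. 305.  82.] [486. 323.  90.]
90 379 [475. 305.  92.] [467. 299.  90.] [481. 312.  97.]
98 49 [477. 312. 103.] [470. 306. 101.] [484. 318. 105.]
106 35 [478. 315. 110.] [472. 312. 108.] [485. 320. 112.]
114 27 [479. 319. 116.] [475. 316. 115.] [486. 323. 118.]
```

Run:
```python
from h import *
s=ctrl.get_image("scene"); w=ctrl.get_image("wrist"); tool()
M=R.from_rotvec(ctrl.get_state()["tool_rot"]).as_matrix()
for n,P,f in (("scene",s,False),("wrist",w,True)):
    C=cloud(P,f).reshape(-1,3); C=C[(P["depth"]>0).ravel()]; L=(C-[.4775,.3092,0])@M; L[:,2]=C[:,2]
    for y in range(-110,110,20):
        q=L[(np.abs(L[:,0])<45)&(L[:,1]>=y)&(L[:,1]<y+20)&(L[:,2]>.03)&(L[:,2]<.2)] if 0 else L[(np.abs(L[:,0])<.045)&(L[:,1]*1000>=y)&(L[:,1]*1000<y+20)&(L[:,2]>.032)&(L[:,2]<.2)]
        if len(q)>5: print(n,y,len(q),"z",np.round(np.percentile(q[:,2],[0,2,10,50])*1000),"x",np.round([q[:,0].min()*1000,q[:,0].max()*1000]))
```

```text
t 5.28 pos [477.4 309.   19.1] yaw_y -23.2 z [-0. -0. -1.] F [ 0.1  0.6 -0.6] gw 0.005 gf 0.0 q [-0.91  0.32  0.34  1.86 -0.12  0.98 -0.93]
scene -110 12 z [152. 152. 154. 154.] x [-22.  29.]
scene -90 183 z [113. 114. 118. 149.] x [-27.  38.]
scene -70 75 z [123. 125. 129. 152.] x [-5. 39.]
scene -50 121 z [118. 126. 131. 161.] x [16. 37.]
scene -30 173 z [ 80.  95. 123. 149.] x [ 6. 39.]
scene -10 268 z [ 40.  44.  59. 133.] x [-21.  40.]
scene 10 407 z [ 45.  51.  80. 153.] x [-26.  40.]
scene 30 174 z [110. 113. 122. 137.] x [-33.  38.]
scene 50 84 z [122. 125. 128. 152.] x [-28.  33.]
scene 70 238 z [111. 113. 117. 153.] x [-41.  38.]
scene 90 121 z [121. 136. 138. 150.] x [-39.  39.]
wrist -110 358 z [135. 137. 154. 155.] x [-19.  38.]
wrist -90 7040 z [111. 114. 119. 140.] x [-16.  39.]
wrist -70 5266 z [123. 126. 128. 151.] x [ 1. 38.]
wrist -50 8952 z [116. 125. 129. 153.] x [19. 39.]
wrist -30 13201 z [ 43. 119. 128. 142.] x [11. 39.]
wrist -10 14073 z [ 41.  52.  91. 141.] x [-11.  39.]
wrist 10 11465 z [116. 119. 127. 138.] x [-18.  39.]
wrist 30 5580 z [116. 124. 127. 146.] x [-31.  39.]
wrist 50 7384 z [122. 125. 128. 150.] x [-31.  39.]
wrist 70 7597 z [111. 114. 119. 135.] x [-37.  38.]
wrist 90 211 z [135. 136. 154. 154.] x [-20.  37.]
```

The fingertips and gripper body both sit 22 mm higher than the state says (tip 41 mm, body 111 mm, state 19 mm), so true z is about state z + 22 mm. The xy values agree. I will reopen and go down to true z of about 4 mm.

{"method": "move_arm", "body": {"increments": "0 0 0 0 0 0 60;0 0 0 0 0 0 60;0 0 0 0 0 0 60;0 0 0 0 0 0 60;0 0 0 0 0 0 60;0 0 0 0 0 0 60;0 0 0 0 0 0 60;0 0 0 0 0 0 60"}}

```text
time: 5.95
position: [0.4775, 0.3092, 0.0193]
tool_rot: [2.622, 1.73, 0.0]
ft_force: [0.6, -0.3, -1.1]
grip_width: 0.531
grip_force: 0.0
```

{"method": "move_arm", "body": {"increments": "0 0 0 0 0 0 60;0 0 0 0 0 0 60;0 0 0 0 0 0 60;0 0 -5 0 0 0 60;0 0 -8 0 0 0 60;0 0 -8 0 0 0 60;0 0 -8 0 0 0 60;0 0 -7 0 0 0 60"}}

```text
time: 6.62
position: [0.4769, 0.3087, -0.0182]
tool_rot: [2.622, 1.73, -0.002]
ft_force: [0.4, -0.1, 0.4]
grip_width: 0.763
grip_force: 0.0
```

{"method": "move_arm", "body": {"increments": "0 0 0 0 0 0 255;0 0 0 0 0 0 255;0 0 0 0 0 0 255;0 0 0 0 0 0 255;0 0 0 0 0 0 255;0 0 0 0 0 0 255;0 0 0 0 0 0 255;0 0 0 0 0 0 255"}}

```text
time: 7.28
position: [0.4782, 0.3091, -0.0163]
tool_rot: [2.622, 1.73, 0.002]
ft_force: [1.7, -0.9, -0.1]
grip_width: 0.294
grip_force: 30.0
```

Crank gripped: the opening is 25.6 mm at 30 N. Next I lift it and carry it over the case.

{"method": "move_arm", "body": {"increments": "0 0 8 0 0 0 255;0 0 16 0 0 0 255;0 0 20 0 0 0 255;0 0 20 0 0 0 255;0 0 20 0 0 0 255;0 0 18 0 0 -2 255;1 -15 16 0 0 -4 255;2 -25 10 0 0 -5 255"}}

```text
time: 7.95
position: [0.4798, 0.2725, 0.1132]
tool_rot: [-2.773, -1.472, -0.003]
ft_force: [0.6, 0.1, -3.0]
grip_width: 0.293
grip_force: 30.0
```

{"method": "move_arm", "body": {"increments": "2 -34 0 0 0 -5 255;2 -34 0 0 0 -5 255;2 -34 0 0 0 -5 255;2 -34 0 0 0 -5 255;2 -34 0 0 0 -5 255;2 -34 0 0 0 -5 255;2 -34 0 0 0 -5 255;2 -34 0 0 0 -5 255"}}

```text
time: 8.62
position: [0.4956, -0.0043, 0.1113]
tool_rot: [-3.112, -0.426, 0.001]
ft_force: [0.4, 0.2, -3.3]
grip_width: 0.295
grip_force: 30.0
```

{"method": "move_arm", "body": {"increments": "2 -34 0 0 0 -5 255;2 -34 0 0 0 -5 255;2 -34 0 0 0 -5 255;2 -34 0 0 0 -5 255;2 -34 0 0 0 -5 255;1 -32 0 0 0 -2.7 255;0 -30 0 0 0 0 255;0 -20 0 0 0 0 255"}}

```text
time: 9.28
position: [0.5063, -0.2581, 0.1114]
tool_rot: [3.123, -0.329, -0.001]
ft_force: [0.0, -0.2, -2.8]
grip_width: 0.296
grip_force: 30.0
```

Run:
```python
from h import *
tool()
w=ctrl.get_image("wrist"); print("cam",w["position"]); D=cloud(w,True); cv2.imwrite("pics/w2.png",w["frame"][...,::-1])
t=ctrl.get_image("top"); s=ctrl.get_image("scene"); tool()
for n,C in (("w",D),("t",cloud(t)),("s",cloud(s))):
    for nm,c,r,z0,z1 in (("rim",(.508,-.276),.155,.052,.068),("held",(.508,-.276),.16,.10,.155),("lidplate",(.538,.01),.16,.009,.028),("handle",(.54,.008),.07,.04,.064)):
        q=box(C,c,r,z0,z1)
        if len(q)>20: print(n,nm,len(q),rect(q),pca(q),"z",np.round(np.percentile(q[:,2],[5,50,95]),4))
```

```text
t 9.28 pos [ 506.3 -258.1  111.4] yaw_y -102.0 z [-0.001 -0.001 -1.   ] F [ 0.  -0.2 -2.8] gw 0.296 gf 30.0 q [-0.32  0.28  0.86  1.8  -0.22  1.17 -1.17]
cam [ 0.58406487 -0.27377837  0.29648049]
t 9.43 pos [ 506.2 -256.7  111.2] yaw_y -102.1 z [-0.001 -0.    -1.   ] F [ 0.   0.6 -2.6] gw 0.293 gf 30.0 q [-0.32  0.27  0.86  1.8  -0.22  1.17 -1.17]
w rim 5254 (array([ 504.1, -274.5]), array([243.6, 141.1]), -12.0) (array([ 557.8, -285.4]), np.float64(-19.8)) z [0.0535 0.0594 0.0607]
w held 12405 (array([ 528.4, -260.6]), array([142.4,  43.1]), -4.6) (array([ 540.4, -264.6]), np.float64(-12.0)) z [0.1456 0.1476 0.1502]
w lidplate 12991 (array([534.9,  10.3]), array([252.2, 152. ]), -17.3) (array([566.3, -20.5]), np.float64(-8.2)) z [0.0154 0.0168 0.0186]
w handle 1228 (array([546.4,   6.3]), array([85.8, 18. ]), -17.8) (array([550.3,   1.6]), np.float64(-17.8)) z [0.0444 0.0546 0.0565]
t rim 122 (array([ 507.7, -275.4]), array([242.9, 140.5]), -11.3) (array([ 500.2, -284. ]), np.float64(17.0)) z [0.0542 0.06   0.0662]
t lidplate 2585 (array([533. ,   7.6]), array([295.2, 292.9]), 21.0) (array([535.1,   9.7]), np.float64(-17.2)) z [0.011  0.0177 0.0248]
t handle 130 (array([538. ,   9.4]), array([110.6,  16.3]), -17.3) (array([538. ,   9.2]), np.float64(-17.4)) z [0.0479 0.0556 0.0617]
s rim 500 (array([ 507.4, -277.9]), array([246. , 152.8]), -11.5) (array([ 513.8, -274.3]), np.float64(-10.7)) z [0.0524 0.0578 0.0627]
s held 442 (array([ 506.1, -257.2]), array([194. ,  46.6]), -16.0) (array([ 511.4, -253.8]), np.float64(-13.1)) z [0.1309 0.1451 0.153 ]
s lidplate 1984 (array([537.2,   8.7]), array([256.2, 158. ]), -16.5) (array([548.4,  16. ]), np.float64(-19.7)) z [0.0141 0.0176 0.0209]
s handle 201 (array([538.3,   9.9]), array([111.1,  23.9]), -13.8) (array([541. ,  11.5]), np.float64(-16.7)) z [0.0439 0.0537 0.0585]
```

{"method": "move_arm", "body": {"increments": "0 -9 0 0 0 0 255;0 -9 0 0 0 0 255;0 0 -10 0 0 0 255;0 0 -18 0 0 0 255;0 0 -20 0 0 0 255;0 0 -20 0 0 0 255;0 0 -18 0 0 0 255;0 0 -12 0 0 0 255"}}

```text
time: 10.1
position: [0.5064, -0.2713, 0.0107]
tool_rot: [-3.124, 0.323, 0.005]
ft_force: [0.5, 0.7, -2.7]
grip_width: 0.296
grip_force: 30.0
```

{"method": "move_arm", "body": {"increments": "0 0 -7 0 0 0 255;0 0 -5 0 0 0 255;0 0 -4 0 0 0 255;0 0 -3 0 0 0 255;0 0 -2 0 0 0 255;0 0 -1 0 0 0 255;0 0 -1 0 0 0 255;0 0 0 0 0 0 255"}}

```text
time: 10.77
position: [0.5077, -0.2729, -0.0095]
tool_rot: [3.125, -0.325, 0.001]
ft_force: [0.7, -0.9, -2.9]
grip_width: 0.294
grip_force: 30.0
```

{"method": "move_arm", "body": {"increments": "0 0 -1 0 0 0 255;0 0 0 0 0 0 255;0 0 -1 0 0 0 255;0 0 0 0 0 0 255;0 0 -0.5 0 0 0 255;0 0 0 0 0 0 255;0 0 0 0 0 0 255;0 0 0 0 0 0 255"}}

```text
time: 11.43
position: [0.5078, -0.2729, -0.0114]
tool_rot: [-3.124, 0.325, -0.001]
ft_force: [-2.8, 1.0, 4.8]
grip_width: 0.294
grip_force: 30.0
```

Contact: the wrist force went from -2.9 N to +4.8 N, so the crank is resting on the floor. I release with a partial opening and then rise.

{"method": "move_arm", "body": {"increments": "0 0 0 0 0 0 100;0 0 0 0 0 0 100;0 0 0 0 0 0 100;0 0 0 0 0 0 100;0 0 0 0 0 0 100;0 0 0 0 0 0 100;0 0 0 0 0 0 100;0 0 0 0 0 0 100"}}

```text
time: 12.1
position: [0.5075, -0.2728, -0.0123]
tool_rot: [3.125, -0.325, -0.0]
ft_force: [-0.6, 0.2, -0.1]
grip_width: 0.607
grip_force: 0.0
```

{"method": "move_arm", "body": {"increments": "0 0 4 0 0 0 100;0 0 8 0 0 0 100;0 0 16 0 0 0 100;0 0 20 0 0 0 100;0 0 20 0 0 0 100;0 0 20 0 0 0 100;0 0 20 0 0 0 100;0 10 20 0 0 0 100"}}

```text
time: 12.77
position: [0.507, -0.2652, 0.1178]
tool_rot: [3.122, -0.33, 0.002]
ft_force: [0.1, -1.1, -0.2]
grip_width: 0.609
grip_force: 0.0
```

{"method": "move_arm", "body": {"increments": "4 34 0 0 0 -0.7 100;4 35 0 0 0 -0.7 100;4 35 0 0 0 -0.7 100;4 35 0 0 0 -0.7 100;4 35 0 0 0 -0.7 100;4 35 0 0 0 -0.7 100;4 35 0 0 0 -0.6 100;3 30 0 0 0 -0.6 100"}}

```text
time: 13.43
position: [0.5388, 0.0139, 0.1168]
tool_rot: [-3.105, 0.47, -0.002]
ft_force: [1.1, -1.0, -0.8]
grip_width: 0.608
grip_force: 0.0
```

Run:
```python
from h import *
w=ctrl.get_image("wrist"); D=cloud(w,True); cv2.imwrite("pics/w3.png",w["frame"][...,::-1])
t=ctrl.get_image("top"); s=ctrl.get_image("scene"); tool(); print("cam",w["position"])
for n,C in (("w",D),("t",cloud(t)),("s",cloud(s))):
    for nm,c,r,z0,z1 in (("rim",(.508,-.276),.155,.052,.068),("crank",(.507,-.275),.12,.018,.04),("lidplate",(.538,.01),.16,.009,.028),("handle",(.538,.01),.07,.04,.064),("bench",(.65,.15),.04,-.03,.03)):
        q=box(C,c,r,z0,z1)
        if len(q)>20: print(n,nm,len(q),rect(q),pca(q),"z",np.round(np.percentile(q[:,2],[5,50,95]),4))
cv2.imwrite("pics/v3.png",np.hstack([cv2.resize(w["frame"][...,::-1],(440,330)),cv2.resize(t["frame"][165:285,240:400,::-1],(360,330))]))
```

```text
t 13.58 pos [538.8  14.4 116.3] yaw_y -106.9 z [ 0.     0.001 -1.   ] F [ 0.2 -0.9 -0.1] gw 0.608 gf 0.0 q [-0.74  0.17  0.74  1.86 -0.12  1.16 -1.83]
cam [ 0.61441628 -0.00924454  0.30189803]
w rim 2364 (array([ 509.8, -243.2]), array([252.2, 100.2]), -4.6) (array([ 541.1, -222. ]), np.float64(-7.8)) z [0.0527 0.0587 0.0606]
w crank 5954 (array([ 511.5, -251.8]), array([235.7, 106.9]), -15.5) (array([ 513.2, -243.9]), np.float64(-9.2)) z [0.0195 0.0254 0.0378]
w lidplate 31576 (array([534.5,  10.6]), array([252.1, 150.7]), -17.2) (array([567.1,   1.1]), np.float64(-18.5)) z [0.0157 0.0169 0.0185]
w handle 2588 (array([535.1,  10.6]), array([109.6,  16.1]), -17.5) (array([539.2,   9.7]), np.float64(-17.4)) z [0.0533 0.0555 0.0567]
w bench 4141 (array([649.9, 150.2]), array([79.5, 79. ]), 66.4) (array([649.7, 148.5]), np.float64(37.3)) z [-0.0016 -0.0005  0.0007]
t rim 339 (array([ 507.9, -275.9]), array([243.3, 141.3]), -12.1) (array([ 507.2, -278.7]), np.float64(-12.1)) z [0.0535 0.0599 0.0659]
t crank 480 (array([ 517.1, -275.8]), array([217.7, 137.3]), -11.9) (array([ 508.7, -276.
[... 300 characters left out ...]
67  0.0003  0.0072]
s rim 488 (array([ 507.4, -276. ]), array([247.3, 152.9]), -12.0) (array([ 513.5, -274.5]), np.float64(-10.3)) z [0.0526 0.0581 0.0625]
s crank 721 (array([ 496.4, -273.7]), array([214.3, 153.3]), -13.2) (array([ 502. , -271.3]), np.float64(21.6)) z [0.0195 0.0284 0.0385]
s lidplate 1982 (array([537.2,   8.9]), array([254.7, 158.9]), -17.1) (array([548.2,  16.1]), np.float64(-19.5)) z [0.0144 0.0176 0.021 ]
s handle 200 (array([537.1,  11.1]), array([114.9,  23.4]), -17.3) (array([541. ,  11.3]), np.float64(-16.8)) z [0.0435 0.0536 0.0586]
s bench 378 (array([649.7, 150. ]), array([78.2, 76.1]), -72.3) (array([650.5, 150.5]), np.float64(-39.1)) z [-0.0023  0.0004  0.0034]
```

View pics/v3.png

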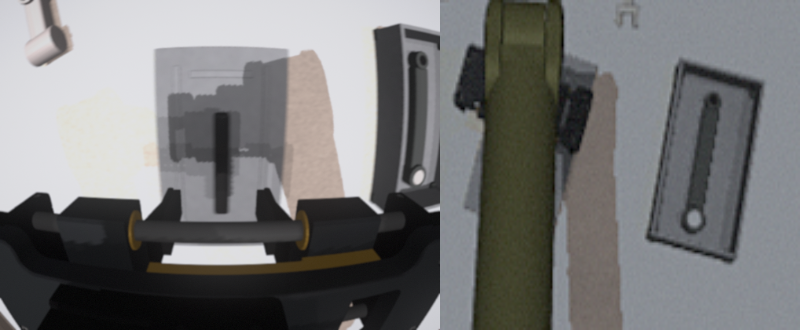

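The wrist view (left) shows the lid with its handle at (222,160). The top crop (right) shows the crank lying in the case, (713,100) to (693,218). Case minus handle is (-30.5, -285) mm, +5.4°, and two views agree on it. Now I grip the handle.

{"method": "move_arm", "body": {"increments": "-2 -4 -10 0 0 -0.4 100;0 0 -18 0 0 0 100;0 0 -20 0 0 0 100;0 0 -20 0 0 0 100;0 0 -18 0 0 0 100;0 0 -12 0 0 0 100;0 0 -7 0 0 0 100;0 0 -3 0 0 0 100"}}

```text
time: 14.25
position: [0.5357, 0.0056, 0.0068]
tool_rot: [3.103, -0.486, -0.002]
ft_force: [-1.1, 0.4, 0.6]
grip_width: 0.611
grip_force: 0.0
```

{"method": "move_arm", "body": {"increments": "0 0 0 0 0 0 255;0 0 0 0 0 0 255;0 0 0 0 0 0 255;0 0 0 0 0 0 255;0 0 0 0 0 0 255;0 0 0 0 0 0 255;0 0 0 0 0 0 255;0 0 0 0 0 0 255", "grip_force": 40}}

```text
time: 14.92
position: [0.537, 0.0078, 0.0082]
tool_rot: [-3.104, 0.481, -0.001]
ft_force: [0.4, 1.6, 1.6]
grip_width: 0.178
grip_force: 40.0
```

```bash
python3 -c "
from h import *
tool()"
```

```text
t 14.92 pos [537.    7.8   8.2] yaw_y -107.6 z [ 0.001  0.001 -1.   ] F [0.4 1.6 1.6] gw 0.178 gf 40.0 q [-0.68  0.31  0.71  1.96 -0.25  0.95 -1.73]
```

Handle gripped (15.5 mm, 40 N). I lift and carry it over the case.

{"method": "move_arm", "body": {"increments": "0 0 4 0 0 0 255;0 0 8 0 0 0 255;0 0 14 0 0 0 255;0 0 18 0 0 0 255;0 0 18 0 0 0 255;0 0 18 0 0 0 255;0 0 14 0 0 0 255;0 -8 6 0 0 0 255"}}

```text
time: 15.58
position: [0.5374, 0.0005, 0.1097]
tool_rot: [-3.103, 0.479, -0.003]
ft_force: [0.3, 0.9, -4.4]
grip_width: 0.183
grip_force: 40.0
```

{"method": "move_arm", "body": {"increments": "-3 -20 0 0 0 0.5 255;-3 -30 0 0 0 0.7 255;-4 -32 0 0 0 0.7 255;-4 -32 0 0 0 0.7 255;-4 -32 0 0 0 0.7 255;-4 -32 0 0 0 0.7 255;-4 -32 0 0 0 0.7 255;-4 -30 0 0 0 0.7 255"}}

```text
time: 16.25
position: [0.5048, -0.2434, 0.1073]
tool_rot: [3.123, -0.337, -0.002]
ft_force: [0.2, 0.3, -4.3]
grip_width: 0.188
grip_force: 40.0
```

{"method": "move_arm", "body": {"increments": "0 -20 0 0 0 0 255;0 -12 0 0 0 0 255;0 -5 0 0 0 0 255;0 0 0 0 0 0 255;0 0 0 0 0 0 255;0 0 0 0 0 0 255;0 0 0 0 0 0 255;0 0 0 0 0 0 255"}}

```text
time: 16.92
position: [0.5069, -0.2766, 0.1077]
tool_rot: [-3.123, 0.333, 0.0]
ft_force: [0.9, -0.2, -4.2]
grip_width: 0.177
grip_force: 40.0
```

Run:
```python
from h import *
tool()
w=ctrl.get_image("wrist"); t=ctrl.get_image("top"); s=ctrl.get_image("scene"); tool()
for n,C in (("w",cloud(w,True)),("t",cloud(t)),("s",cloud(s))):
    for nm,c,r,z0,z1 in (("rim",(.508,-.276),.155,.052,.068),("plate",(.507,-.275),.17,.105,.127),("handle",(.507,-.275),.07,.142,.166)):
        q=box(C,c,r,z0,z1)
        if len(q)>20: print(n,nm,len(q),rect(q),pca(q),"z",np.round(np.percentile(q[:,2],[5,50,95]),4))
        if nm=="plate" and len(q)>200:
            A=np.c_[q[:,:2]-q[:,:2].mean(0),np.ones(len(q))]; print("  slope",np.round(np.linalg.lstsq(A,q[:,2],rcond=None)[0],4))
cv2.imwrite("pics/v4.png",np.hstack([cv2.resize(w["frame"][...,::-1],(400,300)),cv2.resize(s["frame"][100:250,130:330,::-1],(400,300))]))
```

```text
t 16.92 pos [ 506.9 -276.6  107.7] yaw_y -102.2 z [-0.     0.001 -1.   ] F [ 0.9 -0.2 -4.2] gw 0.177 gf 40.0 q [-0.29  0.31  0.88  1.78 -0.26  1.18 -1.11]
t 17.07 pos [ 506.7 -277.2  107.8] yaw_y -102.2 z [ 0.  0. -1.] F [ 0.1  0.1 -4.2] gw 0.179 gf 40.0 q [-0.29  0.31  0.88  1.78 -0.26  1.18 -1.11]
w plate 53769 (array([ 532.7, -281.4]), array([194.7, 150.5]), -12.1) (array([ 568.5, -289.1]), np.float64(77.6)) z [0.1151 0.1163 0.1178]
  slope [-0.0023  0.      0.1164]
w handle 5670 (array([ 513.5, -276.5]), array([91.4, 35.7]), -24.1) (array([ 522.9, -279.2]), np.float64(-11.8)) z [0.1494 0.155  0.159 ]
t plate 613 (array([ 507.5, -276.7]), array([253.3, 149.9]), -11.7) (array([ 518.8, -276.3]), np.float64(14.5)) z [0.111  0.1178 0.1235]
  slope [-0.0023  0.006   0.1175]
s rim 312 (array([ 507.9, -275.7]), array([245.7, 150. ]), -13.4) (array([ 535.6, -242.9]), np.float64(-24.7)) z [0.0529 0.0581 0.0626]
s plate 1329 (array([ 507.1, -276.7]), array([255.2, 158.5]), -12.0) (array([ 520. , -266.2]), np.float64(-16.3)) z [0.1141 0.1175 0.1207]
  slope [-0.0003 -0.0015  0.1175]
s handle 172 (array([ 507.9, -274.6]), array([107.8,  40.8]), -27.9) (array([ 512.5, -273.2]), np.float64(-13.2)) z [0.1438 0.1534 0.1615]
```

View pics/v4.png

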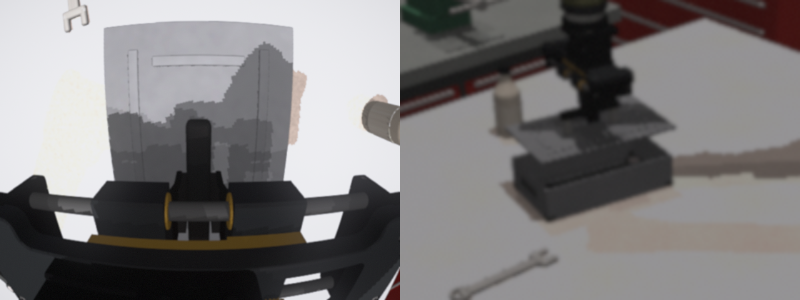

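The lid hangs level, centred over the case to about 1 mm, in the wrist view and the scene crop. I shift it +1 mm in y and lower it, slowly at the end.

{"method": "move_arm", "body": {"increments": "0 1 -3 0 0 0 255;0 0 -6 0 0 0 255;0 0 -8 0 0 0 255;0 0 -8 0 0 0 255;0 0 -7 0 0 0 255;0 0 -5 0 0 0 255;0 0 -3 0 0 0 255;0 0 -2 0 0 0 255"}}

```text
time: 17.73
position: [0.5062, -0.2768, 0.0651]
tool_rot: [3.123, -0.336, -0.001]
ft_force: [-0.1, 0.3, -4.1]
grip_width: 0.18
grip_force: 40.0
```

{"method": "move_arm", "body": {"increments": "0 0 -2 0 0 0 255;0 0 -2 0 0 0 255;0 0 -1.5 0 0 0 255;0 0 -1.5 0 0 0 255;0 0 -1 0 0 0 255;0 0 -1 0 0 0 255;0 0 0 0 0 0 255;0 0 0 0 0 0 255"}}

```text
time: 18.4
position: [0.5065, -0.2768, 0.0568]
tool_rot: [3.124, -0.336, -0.0]
ft_force: [0.2, -0.8, -4.2]
grip_width: 0.179
grip_force: 40.0
```

{"method": "move_arm", "body": {"increments": "0 0 -0.5 0 0 0 255;0 0 0 0 0 0 255;0 0 -0.5 0 0 0 255;0 0 0 0 0 0 255;0 0 -0.5 0 0 0 255;0 0 0 0 0 0 255;0 0 0 0 0 0 255;0 0 0 0 0 0 255"}}

```text
time: 19.07
position: [0.5066, -0.2769, 0.0561]
tool_rot: [-3.123, 0.336, -0.0]
ft_force: [-3.7, 2.3, 5.2]
grip_width: 0.177
grip_force: 40.0
```

Contact at the expected height (state z 56). I release and rise.

{"method": "move_arm", "body": {"increments": "0 0 0 0 0 0 130;0 0 0 0 0 0 130;0 0 0 0 0 0 130;0 0 0 0 0 0 130;0 0 0 0 0 0 130;0 0 0 0 0 0 130;0 0 0 0 0 0 130;0 0 0 0 0 0 130"}}

```text
time: 19.73
position: [0.5065, -0.2769, 0.0552]
tool_rot: [3.123, -0.336, -0.0]
ft_force: [0.7, -0.6, 0.2]
grip_width: 0.486
grip_force: 0.0
```

{"method": "move_arm", "body": {"increments": "0 0 4 0 0 0 130;0 0 8 0 0 0 130;0 0 12 0 0 0 130;0 0 20 0 0 0 130;0 0 20 0 0 0 130;0 0 20 0 0 0 130;0 20 20 0 0 0 130;0 30 10 0 0 0 130"}}

```text
time: 20.4
position: [0.5069, -0.2311, 0.1733]
tool_rot: [3.119, -0.346, 0.008]
ft_force: [0.5, 0.8, 0.1]
grip_width: 0.492
grip_force: 0.0
```

{"method": "move_arm", "body": {"increments": "0 35 0 0 0 0 130;0 35 0 0 0 0 130;0 35 0 0 0 0 130;0 35 0 0 0 0 130;0 35 0 0 0 0 130;0 20 0 0 0 0 130;0 5 0 0 0 0 130;0 0 0 0 0 0 130"}}

```text
time: 21.07
position: [0.5069, -0.0253, 0.1703]
tool_rot: [-3.124, 0.331, -0.002]
ft_force: [-0.5, -0.3, -0.3]
grip_width: 0.49
grip_force: 0.0
```

Run:
```python
from h import *
w=ctrl.get_image("wrist"); t=ctrl.get_image("top"); s=ctrl.get_image("scene"); tool()
for n,C in (("w",cloud(w,True)),("t",cloud(t)),("s",cloud(s))):
    for nm,c,r,z0,z1 in (("plate",(.507,-.275),.17,.055,.075),("handle",(.507,-.275),.07,.09,.115)):
        q=box(C,c,r,z0,z1)
        if len(q)>20: print(n,nm,len(q),rect(q),pca(q),"z",np.round(np.percentile(q[:,2],[5,50,95]),4))
        if nm=="plate" and len(q)>200:
            A=np.c_[q[:,:2]-q[:,:2].mean(0),np.ones(len(q))]; print("  slope",np.round(np.linalg.lstsq(A,q[:,2],rcond=None)[0],4))
    q=box(C,(.507,-.275),.2,-.02,.05); print(n,"below",len(q))
for k in ("oil","grease","spanner","stem"): print(k,[np.round(f["centre"],3) for f in ctrl.find_in(k,t)[:1]])
cv2.imwrite("pics/v5.png",np.hstack([cv2.resize(t["frame"][165:285,300:460,::-1],(400,300)),cv2.resize(s["frame"][100:250,130:330,::-1],(400,300))]))
```

```text
t 21.22 pos [506.7 -29.  169.9] yaw_y -102.4 z [ 0.001 -0.001 -1.   ] F [ 0.2 -1.   0.2] gw 0.49 gf 0.0 q [-0.71  0.02  0.73  1.86 -0.01  1.26 -1.76]
w plate 19783 (array([ 503.3, -275.2]), array([252.2, 152.7]), -12.4) (array([ 514.3, -263.4]), np.float64(-12.7)) z [0.0634 0.0649 0.0666]
  slope [-0.0024 -0.0019  0.0649]
w handle 1845 (array([ 503.9, -274.8]), array([108.9,  18.3]), -11.8) (array([ 505.6, -271.9]), np.float64(-12.1)) z [0.093  0.1028 0.1045]
w below 32202
t plate 2680 (array([ 507.2, -277.2]), array([252.9, 151.4]), -12.2) (array([ 505.1, -276. ]), np.float64(-12.1)) z [0.0596 0.066  0.0724]
  slope [-0.0013 -0.0001  0.066 ]
t handle 148 (array([ 506.7, -276.2]), array([110.1,  16.6]), -12.1) (array([ 505.5, -275.6]), np.float64(-12.4)) z [0.0975 0.1042 0.1109]
t below 5415
s plate 1440 (array([ 505.5, -277.7]), array([257.5, 162.3]), -11.2) (array([ 520. , -264.8]), np.float64(-16.2)) z [0.0598 0.0656 0.0689]
  slope [-0.0031 -0.0112  0.0653]
s handle 159 (array([ 507.5, -276.9]), array([109.1,  25. ]), -13.4) (array([ 509.6, -274.3]), np.float64(-12.5)) z [0.0924 0.101  0.1066]
s below 3505
oil [array([ 0.484, -0.54 ,  0.095])]
grease [array([0.506, 0.541, 0.072])]
spanner [array([ 0.773, -0.15 ,  0.008])]
stem [array([0.77 , 0.182, 0.035])]
```

View pics/v5.png

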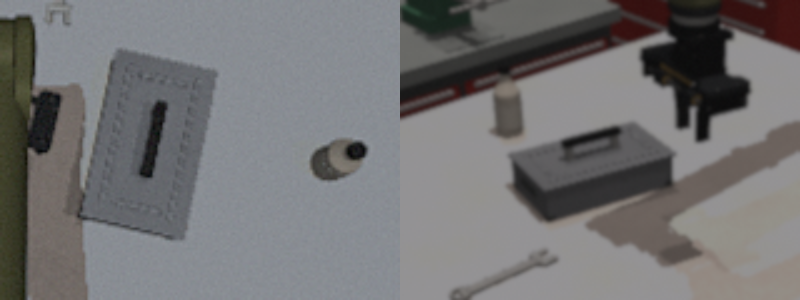

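The lid sits level with its plate top at 65 mm, which is fully home. It is centred on the case, (150,145) in the top crop, and the bystanders have not moved. Handing in.

```bash
python3 -c "
from bench import ctrl
print(ctrl.close_job())"
```

```text
the job is handed in; nothing more can be done
None
```

The crank arm lies flat on the case's bottom and the lid is on, level and fully home by the last camera check; the job is handed in after about 21 s of the 67 s allowed, with no verdict returned.

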